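# Unlock the hold-down bar of a measuring stage

## Task

Free the glass carrier on the microscope stage: first slide the orange keeper all the way back off the bar's tip, then swing the steel hold-down bar by its blue post fully open, towards the front of the stage, and leave both there. The ring stand on the glass must stay standing where it is, and the other things on the bench are to be left alone.

Things in the scene. Friction and masses are not known exactly. Their poses are not given: they have to be found in the camera images.
- stage: Black microscope stage on a cream foot, fixed to the bench: 260 mm in its own x, 340 mm in y, top face 70 mm up. Origin: centre of its underside, on the bench. At yaw 0 its +x points away from the robot (rear) and +y to the robot's left; the yaw varies. Drive handles, lower than 70 mm, stick out 50 mm in front. Two 10 mm high steel rails on top guide the keeper.
- glass (a point): Centre of the top face of the glass carrier, 82 mm above the bench, at stage x 50, y 0 mm: a light blue pane in an aluminium frame, 140 mm (stage x) by 160 mm (stage y), 12 mm thick, fixed on the stage.
- bar (a joint): Angle of the steel hold-down bar, rad. 0 = locked: from its hinge it lies along stage -y over the glass carrier's front edge. Grows as the free end swings level to the stage's front (-x), clockwise from above; 1.31 = fully open, at its stop. Stays where left; needs 3 N at its post. Bar: 18 mm wide, 86 to 100 mm above the bench, reaches 140 mm from the hinge. A closed keeper blocks it.
- bar_hinge (a point): Point on the bar's upright hinge axis, at stage x 0, y 100 mm, 138 mm above the bench (level with bar_post; the hinge's own metal ends at 104 mm).
- bar_post (a point): Point on the axis of the blue upright round post on the bar: 16 mm in diameter, standing from 100 to 160 mm above the bench, 85 mm from the hinge axis; the point lies 138 mm above the bench. The post is the place to push the bar.
- keeper (a joint): Travel of the orange keeper, m. 0 = closed, its two cheeks embracing the last 20 mm of the bar's tip; grows as it slides along stage -y; the bar is clear from about 0.022; 0.045 = fully back, at its stop. Starts at 0 to 0.010. Stays where it is left; moving it takes about 4 N.
- keeper_tab (a point): Centre of the orange upright tab on the keeper, 130 mm above the bench, at stage x 0, y -85 mm when closed. The tab is 36 mm wide (stage x), 10 mm thick (stage y), 102 to 150 mm above the bench. Below it is the U-shaped slider, 51 mm wide (stage x), top 102 mm up, from 18 mm on the tab's -y side to 65 mm on its +y side.
- ring_stand: Polished steel ring on a short stem with a round foot 56 mm in diameter, 91 mm tall, standing loose on the rear of the glass carrier, 0.18 kg. Origin: centre of the underside of its foot; z is up. The ring is 54 mm across, in the plane of its own y and z. It must stay where it is.
- eyepiece: Black eyepiece, 44 mm in diameter, 68 mm tall, loose on the bench. Origin: centre of its underside.
- cleaner: Amber bottle, 48 mm in diameter, 120 mm tall, loose on the bench. Origin: centre of its underside.
- swab_jar: Clear jar with a blue cap, 60 mm in diameter, 75 mm tall, loose on the bench. Origin: centre of its underside.
- slide_box: Blue slide box, 90 x 130 x 32 mm, loose on the bench. Origin: centre of its underside.
- driver: Screwdriver lying loose on the bench, about 200 mm long. Origin: on the bench under it.

How it is judged (in metres and radians):
On the way, in this order (a step that is already met when the one before it is completed fails the run):
1. the keeper is slid back (36 mm or more) while the bar is still locked (value of joint keeper above 0.036 m and value of joint bar below 0.15 rad), for 0.1 s.
2. the bar is swung open (1.17 rad or more) (value of joint bar above 1.17 rad), for 0.2 s.
At the end, for the whole second after the job is handed in: The keeper is back by 36 mm or more of its 45 mm, the bar is open by 1.17 rad or more of its 1.31 rad and at rest, and the ring stand is upright (within 0.15 rad) and within 15 mm of where it stood (value of joint keeper above 0.036 m and value of joint bar above 1.17 rad and velocity of joint bar between -0.05 and 0.05 rad/s and angle between ring_stand's own z axis and vertical below 0.15 rad and distance of ring_stand from where it was at the start of the episode below 0.015 m); the robot touches nothing.
It fails at once if the ring stand is tipped by more than 0.3 rad or shifted by more than 15 mm (angle between ring_stand's own z axis and vertical above 0.3 rad or distance of ring_stand from where it was at the start of the episode above 0.015 m).
It fails at once if another loose thing on the bench is moved by more than 30 mm (distance of any of eyepiece, cleaner, swab_jar, slide_box, driver from where it was at the start of the episode above 0.03 m).
It also fails if it takes over 45 s, if anything falls off the work surface, if the arm or the gripper's body presses on something with over 40 N, if the wrist force passes 120 N, or if a joint passes its speed limit or range.

## Robot

A 6-joint arm with a two-finger parallel gripper is mounted at the origin on the work surface. World frame = base frame: x ahead of the robot, y to its left, z up, the work surface at z = 0. Lengths are in mm, angles in rad, forces in N, time in s.
With the tool pointing down it reaches from about 275 to 750 mm from the base axis. Payload 10.2 kg.
Tool frame: the origin (TCP) lies at the very end of the fingers, on their centre line; the grasp point (between the pads) lies 19 mm behind it (ctrl.tcp_to_grasp is the distance from the TCP to the grasp point, in mm); z points along the fingers, x is the direction in which the jaws open and shut, and the axes are right-handed (so a half turn about z gives the same grasp; the last joint's range is limited). The gripper opens to 85 mm and grips with 20 to 120 N. Pads are 22 mm wide; open, the fingers measure 114 mm over their backs; the gripper's body (76 mm by 85 mm) begins 54 mm behind the grasp point. The pads swing forward as they close: fully open they stand 13 mm farther back than shut.
Start: joints at [-1.545, 0.313, 1.498, -0, 1.331, -0.223], TCP at [129.263, -508.844, 231.294] pointing down, gripper open.
Joint ranges: [-2.94, 2.94], [-0.97, 2.17], [0.19, 2.56], [-1.23, 4.37], [0.02, 3.11], [-2.88, 2.88]. Speed limits (rad/s): [2.39, 2.39, 3.01, 3.14, 3.14, 3.14].

## Interface

Orientations are given as a unit quaternion [w, x, y, z].
In Python, from rig import monitor, vision, order, ctrl gives the robot as it stands. The module is installed in compiled form; this text tells all that it offers.
- The arm moves only by the shell command python3 -m pendant 'ROWS' [FORCE]. ROWS is JSON, a list that holds one entry, the list of rows, each a list of 5 numbers: the closure, from -1 (fully open) to 1 (shut), then the shift along the world's x, y, z in m, then the turn about the world's z in degrees. In form: [[[fingers, dx, dy, dz, spin], ...]]. A call has 1 to 20 rows; each row is the pose to reach, as a shift and turn from the pose commanded when the call began; what a row does not reach only later rows make up. A row lasts 1/10 s, in which the tool goes at most 50 mm and 8.59 degrees, less where a joint would pass 70% of its speed; a pose out of reach is approached as far as the arm can. A call with a gripper value outside its range is refused whole. The fingers move at their own pace and stop on an object; FORCE is the grip in N (left out, the last holds). Time passes only in rows, so rows that repeat a pose let the fingers close. It gives the time, the measured TCP pose, the force and the opening at its end, in the units of the state.
- monitor.sense(): the state, without advancing time (a new reading comes with each control period).
- vision.capture(name): name is "scene" or "side" or "wrist"; returns (picture, depth): 400x640x3 uint8, red, green, blue; 400x640 float32, mm along the optical axis (not along the pixel's ray), 0 where there is no reading.
- vision.camera_info(name): a dict with "fov_y" (degrees; the focal length in pixels is half the picture's height over the tangent of half this angle, whatever the lens; pixels are square), "cx", "cy" (the principal point, pixels), "distortion" ([k1, k2, p1, p2, k3] as OpenCV has them; the pictures are not rectified), "R" (3x3) and "t" (3): a world point X has camera coordinates R X + t; the wrist camera has in their place "hand_eye" (4x4, takes a point from camera to tool coordinates, whose origin is the TCP and whose axes are the tool frame's). Camera axes: x right, y down, z forward; pixel columns grow to the right and rows downward; lengths in mm; the calibration is good to about 2 mm. A picture is of the moment at which its call begins: read the wrist's pose just before it. camera_info takes no time and is no camera call.
- order.finish_job(): hands the job in, once; it reports no verdict.
The state is a dict: "time_s": time; "joints": joint angles; "dq": joint speeds; "tau": joint torques, N m; "eef_pos": TCP position; "ee_rot": TCP orientation; "force": force on the tool from outside, world axes, zero at the start; "wrist_torque": the same for the moment, N m; "grip_width": opening from 0.0 (shut) to 1.0 (fully open).
Only numpy, scipy, OpenCV 4.12 (cv2) and the standard library are available. Lean on these libraries where they do the work, as an engineer would, in place of code of your own. Each camera call takes 0.05 s, during which the arm holds its last target.

## Working session

There is one attempt and no reset: what is moved stays moved. The work goes in short steps, Python scripts to look and compute and a shell command to move; the robot and the scene stay as the last step left them, time stands still between calls to the robot, and variables do not carry over. Pictures are saved under pics/ and viewed, and the job is handed in when it is done.

```bash
mkdir -p pics; cat > h.py <<'E'
import numpy as np, cv2
from rig import monitor, vision, order, ctrl
def cap(n,tag):
    s=monitor.sense(); im,d=vision.capture(n); cv2.imwrite(f'pics/{tag}.png',im[:,:,::-1]); np.savez(f'pics/{tag}.npz',im=im,d=d); return s,im,d
def K(n):
    c=vision.camera_info(n); f=200/np.tan(np.radians(c['fov_y'])/2)
    return c,np.array([[f,0,c['cx']],[0,f,c['cy']],[0,0,1.]]),np.array(c['distortion'],float)
def rays(n,uv):
    c,k,d=K(n); p=cv2.undistortPoints(np.array(uv,float).reshape(-1,1,2),k,d).reshape(-1,2)
    R=np.array(c['R']);t=np.array(c['t']).ravel()
    return -R.T@t, np.c_[p,np.ones(len(p))]@R
def plane(n,uv,z):
    o,r=rays(n,uv); return o+r*((z-o[2])/r[:,2])[:,None]
def depthpts(n,uv,d):
    uv=np.array(uv); o,r=rays(n,uv); return o+r*d[uv[:,1],uv[:,0]][:,None]
E
python3 - <<'E'
from h import *
for n in ('scene','side'):
    s,im,d=cap(n,n+'0'); c,k,dd=K(n); print(n,k[0,0],c['cx'],c['cy'],dd,-np.array(c['R']).T@np.array(c['t']).ravel())
print(monitor.sense())
E
```

```text
scene 389.41478153923737 321.586127456679 196.4903982771332 [0.00226222 0.         0.         0.         0.        ] [1036.83467174 -392.67425346  984.49574819]
side 423.7079869789239 322.0265674434147 202.58905143140495 [-0.01460254  0.          0.          0.          0.        ] [  25.39237416  901.29536143 1041.65594489]
{'time_s': 0.1, 'joints': array([-1.54539023e+00,  3.13381799e-01,  1.49833132e+00, -9.73482955e-06,
        1.33096735e+00, -2.23401428e-01]), 'dq': array([-0.00027078, -0.00066602, -0.0018004 , -0.00100187, -0.00015446,
        0.00090624]), 'tau': array([ 3.03441244e-03, -4.12894464e+01, -2.60140836e+01, -2.07011713e-04,
        3.01766107e-03, -6.07799933e-06]), 'eef_pos': array([ 129.25997692, -508.62070167,  230.8097763 ]), 'ee_rot': array([-4.17734411e-04,  7.89382751e-01, -6.13901112e-01, -3.48362427e-04]), 'force': array([-0.04881477,  0.39187685,  0.65272324]), 'wrist_torque': array([-0.01820275, -0.00128762,  0.02208193]), 'grip_width': 0.9997279314767326}
```

View pics/scene0.png

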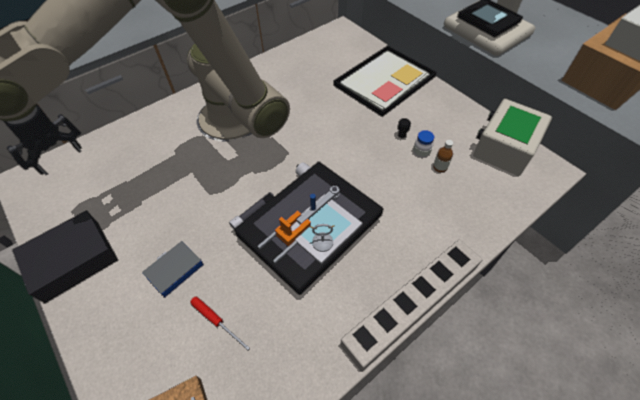

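View pics/side0.png

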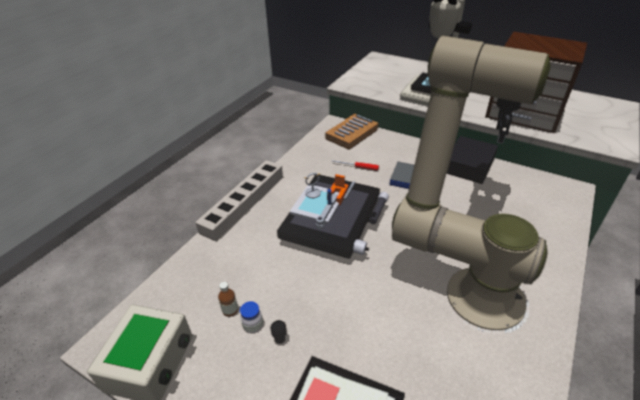

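Scene view: the stage is around (308,228), with the orange keeper at (290,228), blue post at (312,202), hinge at (334,190) and ring stand at (322,237). The side view shows the same layout, with the keeper at (340,187). Next I'll measure them.

```bash
python3 - <<'E'
from h import *
for n,box in (('scene',(220,150,400,300)),('side',(270,160,400,260))):
    im=np.load(f'pics/{n}0.npz')['im']; x0,y0,x1,y1=box
    c=cv2.resize(im[y0:y1,x0:x1],None,fx=4.4,fy=4,interpolation=cv2.INTER_CUBIC) if 0 else cv2.resize(im[y0:y1,x0:x1],None,fx=4,fy=4,interpolation=cv2.INTER_CUBIC)
    cv2.imwrite(f'pics/{n}0z.png',c[:,:,::-1])
    d=np.load(f'pics/{n}0.npz')['d']
    hsv=cv2.cvtColor(im,cv2.COLOR_RGB2HSV)
    m={'orange':cv2.inRange(hsv,(5,180,90),(18,255,255)),'blue':cv2.inRange(hsv,(105,120,30),(130,255,255)),'glass':cv2.inRange(hsv,(85,40,120),(104,160,255))}
    for k,v in m.items():
        w=np.zeros_like(v); w[y0:y1,x0:x1]=v[y0:y1,x0:x1]
        ys,xs=np.nonzero(w); 
        if len(xs)==0: print(n,k,'none');continue
        uv=np.c_[xs,ys]; P=depthpts(n,uv,d); 
        print(n,k,len(xs),'px',uv.mean(0),'P med',np.median(P,0),'z',P[:,2].min(),P[:,2].max())
        if k!='glass':
            hi=P[:,2]>(140 if k=='orange' else 150); print('  top n',hi.sum(), P[hi].mean(0) if hi.any() else '')
        # rect
        if k=='glass':
            r=cv2.minAreaRect(plane(n,uv,82)[:,:2].astype(np.float32)); print(r)
E
```

```text
scene orange 372 px [290.85215054 227.33064516] P med [ 580.01481829 -145.83830701  103.18333977] z 91.39317725588148 984.4957481864947
  top n 54 [ 591.44260439 -160.79777742  181.14218263]
scene blue 61 px [312.50819672 200.44262295] P med [563.71558664 -55.11355577 151.04952914] z 107.24079943767151 984.4957481864947
  top n 31 [575.91041971 -64.03269136 185.26111326]
scene glass 872 px [326.19724771 222.96100917] P med [609.02524544 -40.77620644  82.96559371] z 78.22443846337319 984.4957481864947
((612.4087524414062, -58.536964416503906), (94.05875396728516, 119.7113265991211), 7.297107696533203)
side orange 165 px [339.35151515 187.63636364] P med [ 561.62301574 -142.31286387  103.36470987] z 68.57866263924188 152.00672997408356
  top n 19 [ 569.88710961 -148.46951603  146.77357088]
side blue 34 px [385.32352941 183.88235294] P med [ 440.15367063 -364.9549557    20.33396355] z 9.44508542040603 160.94734388888776
  top n 5 [556.9588514  -47.90890578 158.9428132 ]
side glass 437 px [314.63615561 203.38672769] P med [611.57136603 -44.48454455  82.84728281] z 76.87117336448932 1041.6559448938856
((616.6865234375, -59.76239013671875), (87.6302719116211, 120.48323822021484), 8.278359413146973)
```

```bash
sleep 0.1; ls pics
```

```text
scene0.npz
scene0.png
scene0z.png
side0.npz
side0.png
side0z.png
```

View pics/scene0z.png

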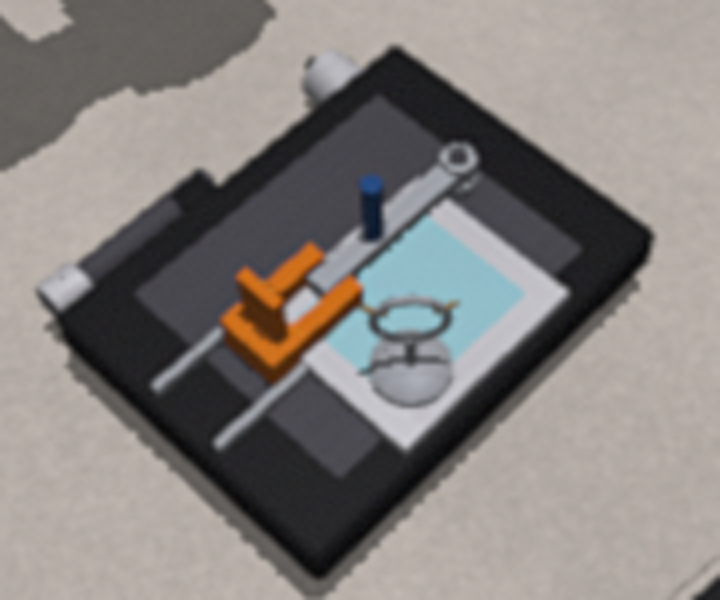

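View pics/side0z.png

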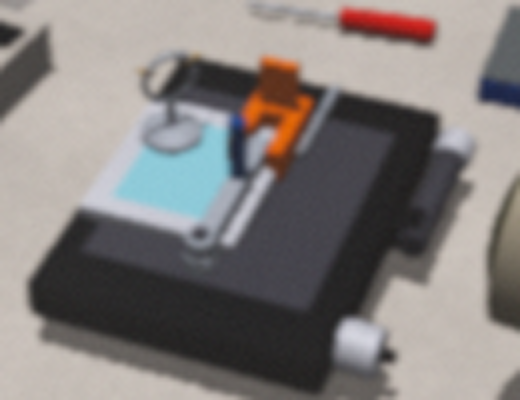

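```bash
python3 - <<'E'
from h import *
def go(n,off,items):
    for k,u,v,z in items:
        print(n,k,plane(n,[[off[0]+(u+.5)/4-.5,off[1]+(v+.5)/4-.5]],z)[0].round(1))
go('scene',(220,150),[('post',371,184,160),('hinge',459,157,104),('tabtopL',246,271,150),('tabtopR',278,307,150),('glassLR',568,292,82),('glassLow',407,449,82),('stageTop',396,48,70),('stageR',650,238,70),('stageBot',318,574,70),('stageL',62,325,70),('ringtop',412,312,160),('ringfoot',411,370,84),('keepLow',274,378,102)])
go('side',(270,160),[('post',238,119,160),('hinge',202,232,104),('tabtop L',262,58,150),('tabtop R',298,66,150),('stageFrontbot',323,386,70),('stageL',34,286,70),('stageRtop',437,118,70),('ringtop',170,78,160),('ringfoot',171,133,84)])
E
```

```text
scene post [558.9 -51.4 160. ]
scene hinge [547.1  34.  104. ]
scene tabtopL [ 556.5 -150.2  150. ]
scene tabtopR [ 590.7 -150.   150. ]
scene glassLR [668.6  29.2  82. ]
scene glassLow [ 690.9 -128.2   82. ]
scene stageTop [417.8  79.5  70. ]
scene stageR [667.  109.2  70. ]
scene stageBot [ 717.4 -219.4   70. ]
scene stageL [ 467. -249.   70.]
scene ringtop [650.8 -91.1 160. ]
scene ringfoot [649.1 -91.4  84. ]
scene keepLow [ 606.2 -169.1  102. ]
side post [558.4 -54.2 160. ]
side hinge [547.2  27.7 104. ]
side tabtop L [ 587.  -149.5  150. ]
side tabtop R [ 554.  -154.1  150. ]
side stageFrontbot [398.2 102.8  70. ]
side stageL [654.7 118.3  70. ]
side stageRtop [ 454.  -239.1   70. ]
side ringtop [636.5 -75.4 160. ]
side ringfoot [647.4 -90.7  84. ]
```

Both views agree: yaw is about 8°, the hinge about (547,31), the post (558.6,-53) and the tab (572,-152). The glass centre comes out at (611,-60), as predicted. The keeper is at about 0. I'll shut the fingers, go above the gap between tab and post, and check with the wrist camera.

```bash
python3 -m pendant '[[[1,0.04,0.035,0.01,-2],[1,0.08,0.07,0.01,-4],[1,0.12,0.105,0.01,-6],[1,0.16,0.14,0.01,-6],[1,0.2,0.175,0.01,-6],[1,0.24,0.21,0.01,-6],[1,0.28,0.245,0.01,-6],[1,0.32,0.28,0.01,-6],[1,0.36,0.315,0.01,-6],[1,0.4,0.35,0.01,-6],[1,0.439,0.387,0.01,-6],[1,0.439,0.387,0.01,-6],[1,0.439,0.387,0.01,-6],[1,0.439,0.387,0.01,-6],[1,0.439,0.387,0.01,-6],[1,0.439,0.387,0.01,-6]]]'
python3 - <<'E'
from h import *
for n in ('wrist','scene'): cap(n,n+'1')
im=cv2.imread('pics/scene1.png'); cv2.imwrite('pics/scene1z.png',cv2.resize(im[120:300,200:420],None,fx=3,fy=3))
E
```

```text
time_s: 1.7
eef_pos: [567.7, -122.8, 241.4]
ee_rot: [0.0, 0.756, -0.655, 0.0]
force: [1.4, -1.0, 0.2]
grip_width: -0.005
```

View pics/wrist1.png

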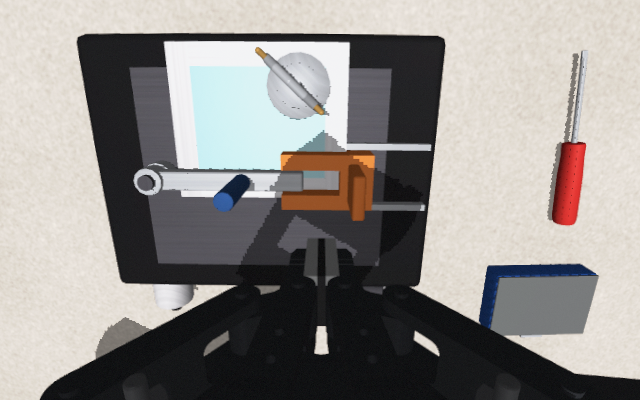

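View pics/scene1z.png

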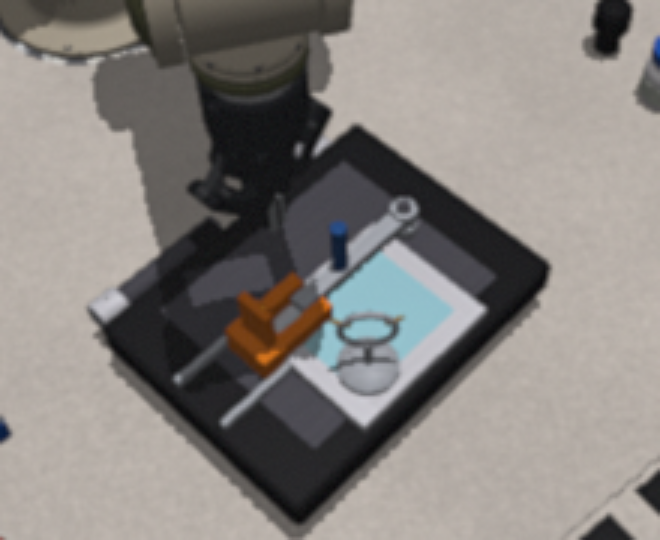

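The wrist view is square to the stage: tab top at about (358,185), post top at about (224,202), hinge (148,182). The ring is at (290,80), well to the rear. I'll cross-check the positions from this view.

```bash
python3 - <<'E'
from h import *
from scipy.spatial.transform import Rotation as Ro
s=monitor.sense(); c,k,dd=K('wrist'); H=np.array(c['hand_eye']); q=s['ee_rot']
R=Ro.from_quat([q[1],q[2],q[3],q[0]]).as_matrix()
def w(u,v,z):
    p=cv2.undistortPoints(np.array([[[u,v]]],float),k,dd).ravel()
    o=R@H[:3,3]+s['eef_pos']; r=R@H[:3,:3]@np.r_[p,1]; return (o+r*(z-o[2])/r[2]).round(1)
print('post',w(223,202,160),'hinge',w(148,182,104),'glassTL',w(165,41,82),'glassTR',w(349,41,82),'ring',w(292,81,173),'foot',w(297,86,86))
im=np.load('pics/wrist1.npz')['im']; hsv=cv2.cvtColor(im,cv2.COLOR_RGB2HSV)
print('tab corners', w(350,219,150),w(363,219,150),w(352,179,150),w(365,179,150))
E
python3 - <<'E'
import cv2
im=cv2.imread('pics/wrist1.png'); cv2.imwrite('pics/wrist1z.png',cv2.resize(im[140:290,200:400],None,fx=4,fy=4,interpolation=2))
E
```

```text
post [558.5 -51.3 160. ] hinge [547.1  32.2 104. ] glassTL [668.6  28.4  82. ] glassTR [ 690.4 -128.4   82. ] ring [647.8 -92.4 173. ] foot [647.4 -89.2  86. ]
tab corners [ 555.1 -146.4  150. ] [ 556.5 -156.3  150. ] [ 586.5 -142.5  150. ] [ 587.9 -152.1  150. ]
```

View pics/wrist1z.png

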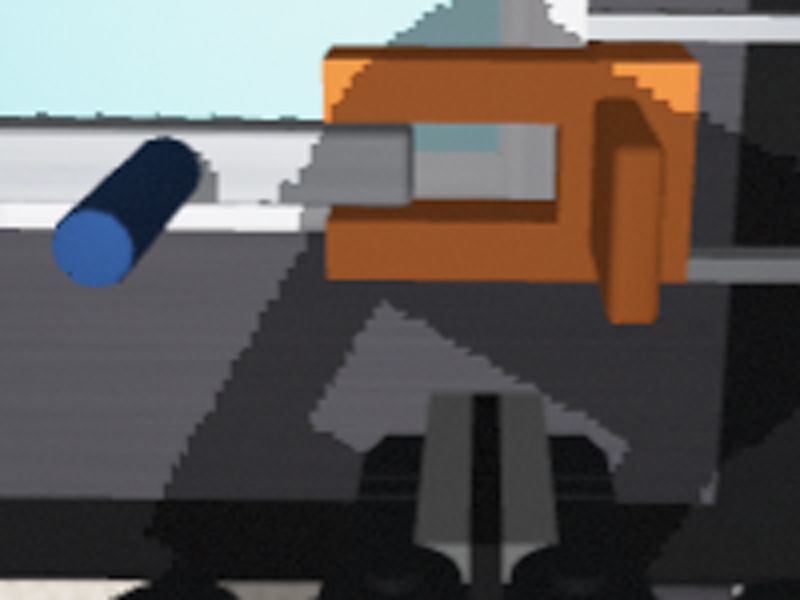

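All three views agree (tab about (572,-150)). Lower to z≈118, 8 mm further from the tab, then push along stage -y (0.139,-0.990).

```bash
python3 -m pendant '[[[1,0,0.008,-0.03,-1],[1,0,0.008,-0.06,-1.5],[1,0,0.008,-0.09,-1.5],[1,0,0.008,-0.11,-1.5],[1,0,0.008,-0.123,-1.5],[1,0,0.008,-0.123,-1.5]]]'
python3 -m pendant '[[[1,0.001,-0.005,0,0],[1,0.002,-0.010,0,0],[1,0.002,-0.015,0,0],[1,0.003,-0.02,0,0],[1,0.003,-0.025,0,0],[1,0.003,-0.025,0,0]]]'
python3 - <<'E'
from h import *
cap('side','side2');cap('wrist','wrist2')
im=cv2.imread('pics/side2.png'); cv2.imwrite('pics/side2z.png',cv2.resize(im[160:260,270:400],None,fx=5,fy=5,interpolation=2))
E
```

```text
time_s: 2.4
eef_pos: [567.6, -113.9, 117.1]
ee_rot: [0.0, 0.747, -0.664, -0.001]
force: [0.1, 0.0, 0.5]
grip_width: 0.002
time_s: 3.0
eef_pos: [571.5, -139.4, 118.5]
ee_rot: [-0.0, 0.747, -0.664, 0.0]
force: [0.1, 0.6, 0.1]
grip_width: -0.002
```

View pics/wrist2.png

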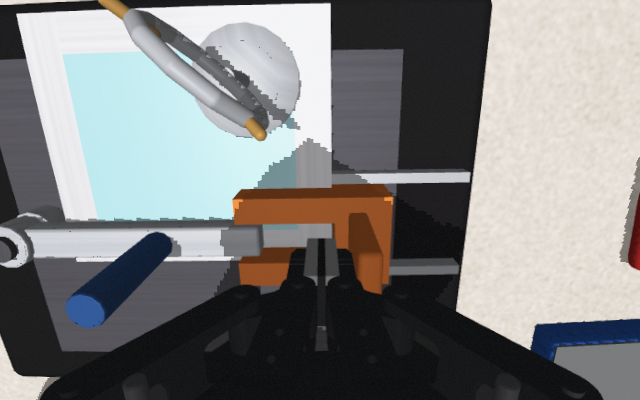

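View pics/side2z.png

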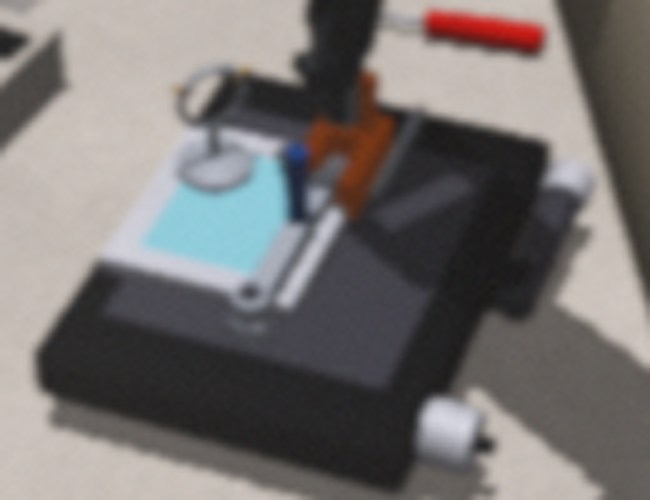

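The fingers are at (320,240), just inside the tab at (365,250). The tab hasn't clearly moved yet and the force is near zero. I'll keep pushing.

```bash
python3 -m pendant '[[[1,0.001,-0.005,0,0],[1,0.001,-0.01,0,0],[1,0.002,-0.015,0,0],[1,0.003,-0.02,0,0],[1,0.003,-0.025,0,0],[1,0.004,-0.03,0,0],[1,0.004,-0.03,0,0]]]'
python3 - <<'E'
from h import *
cap('wrist','wrist3')
E
```

```text
time_s: 3.8
eef_pos: [575.3, -169.7, 118.2]
ee_rot: [0.0, 0.747, -0.664, 0.0]
force: [0.1, -0.2, -0.2]
grip_width: 0.0
```

View pics/wrist3.png

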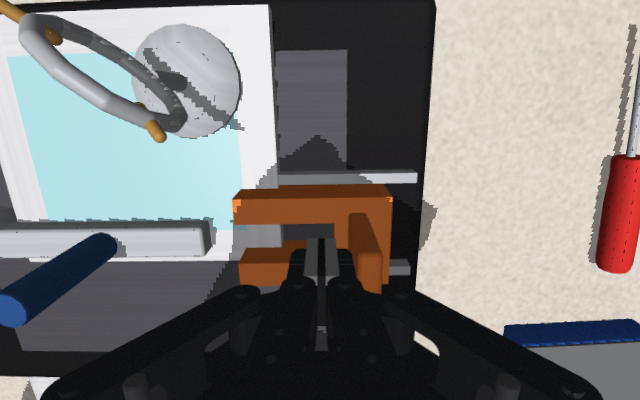

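The keeper has moved with the fingers and the bar's tip at (210,240) is clear of the cheeks. I'll push on in small steps towards the stop, watching the force.

```bash
python3 -m pendant '[[[1,0.0005,-0.003,0,0],[1,0.001,-0.006,0,0],[1,0.001,-0.008,0,0],[1,0.001,-0.008,0,0]]]'
python3 -m pendant '[[[1,0,-0.002,0,0],[1,0.0005,-0.003,0,0],[1,0.0005,-0.003,0,0]]]'
python3 - <<'E'
from h import *
from scipy.spatial.transform import Rotation as Ro
cap('wrist','wrist4'); cap('scene','scene4')
im=cv2.imread('pics/scene4.png'); cv2.imwrite('pics/scene4z.png',cv2.resize(im[150:300,220:400],None,fx=4,fy=4,interpolation=2))
E
```

```text
time_s: 4.25
eef_pos: [576.3, -176.5, 118.3]
ee_rot: [-0.0, 0.748, -0.664, -0.0]
force: [-0.5, 5.0, 1.1]
grip_width: -0.001
time_s: 4.55
eef_pos: [576.4, -177.1, 118.3]
ee_rot: [-0.001, 0.748, -0.664, -0.002]
force: [-4.1, 16.2, 4.7]
grip_width: 0.004
```

View pics/scene4z.png

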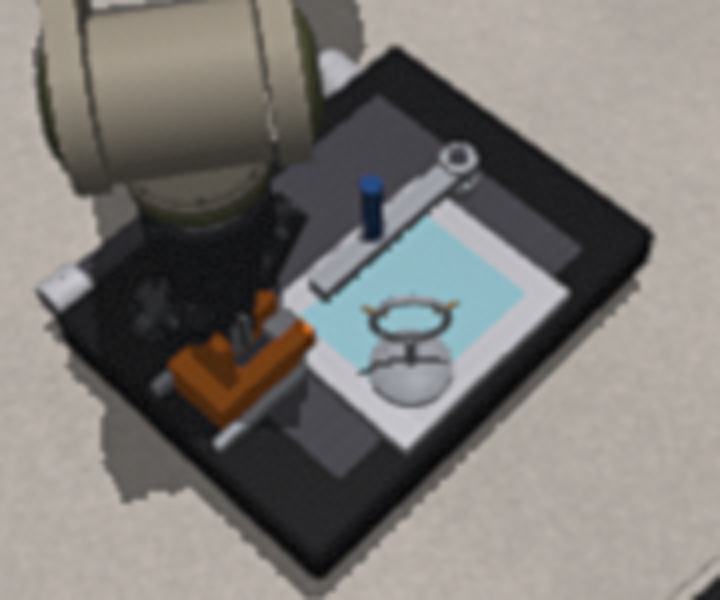

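View pics/wrist4.png

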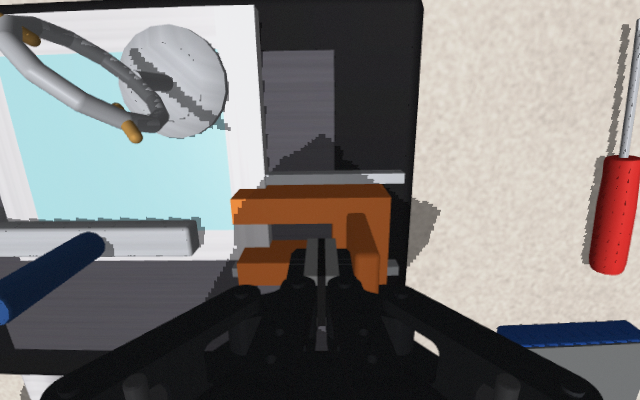

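Motion stopped while the force rose to 16 N, so this looks like the keeper's stop. I'll check its travel against the cheek and corner pixels: (274,378)→(222,425) in the crop.

```bash
python3 - <<'E'
from h import *
f=lambda u,v,z:plane('scene',[[220+(u+.5)/4-.5,150+(v+.5)/4-.5]],z)[0]
for a,b in (((274,378),(222,425)),((360,292),(313,333)),((224,318),(170,360))):
    d=f(*b,102)-f(*a,102); print(d.round(1),np.linalg.norm(d))
E
python3 -m pendant '[[[1,-0.001,0.006,0,0],[1,-0.002,0.012,0,0],[1,-0.002,0.015,0.02,0],[1,-0.002,0.015,0.05,0],[1,-0.002,0.015,0.08,0],[1,-0.002,0.015,0.1,0],[1,-0.002,0.015,0.11,0],[1,-0.002,0.015,0.11,0]]]'
```

```text
[  6.4 -44.9   0. ] 45.32166119692323
[  5.4 -42.9   0. ] 43.2265662719117
[  3.8 -45.    0. ] 45.15493877580244
time_s: 5.45
eef_pos: [575.1, -165.2, 229.2]
ee_rot: [-0.0, 0.747, -0.664, 0.001]
force: [0.5, 1.0, -0.3]
grip_width: 0.003
```

The keeper travelled about 45 mm, so it's fully back. Next I'll go behind the post, at about (590,-48).

```bash
python3 -m pendant '[[[1,0.005,0.04,0,0],[1,0.010,0.08,0,0],[1,0.015,0.117,0,0],[1,0.015,0.117,0,0],[1,0.015,0.117,0,0],[1,0.015,0.117,-0.03,0],[1,0.015,0.117,-0.06,0],[1,0.015,0.117,-0.09,0],[1,0.015,0.117,-0.107,0],[1,0.015,0.117,-0.107,0]]]'
python3 - <<'E'
from h import *
cap('wrist','wrist5'); cap('scene','scene5')
im=cv2.imread('pics/scene5.png'); cv2.imwrite('pics/scene5z.png',cv2.resize(im[150:300,220:400],None,fx=4,fy=4,interpolation=2))
E
```

```text
time_s: 6.45
eef_pos: [588.2, -49.0, 118.2]
ee_rot: [0.001, 0.747, -0.665, -0.002]
force: [-0.2, -0.1, 1.1]
grip_width: -0.002
```

View pics/scene5z.png

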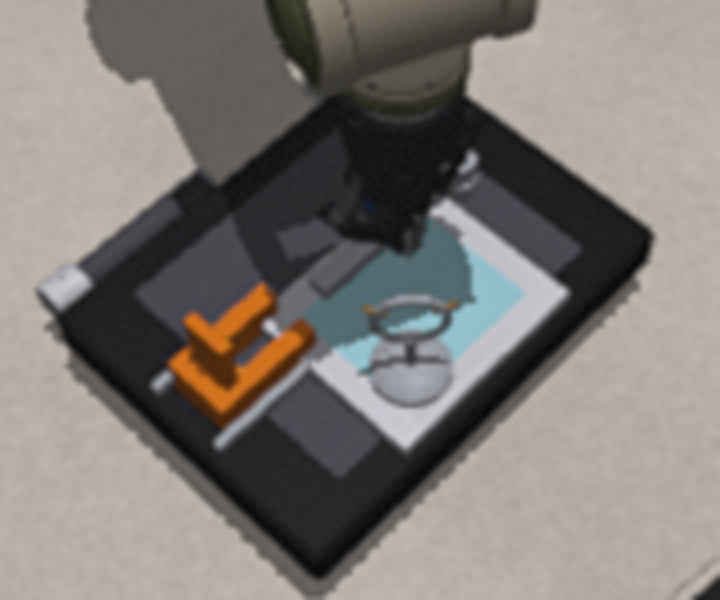

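View pics/wrist5.png

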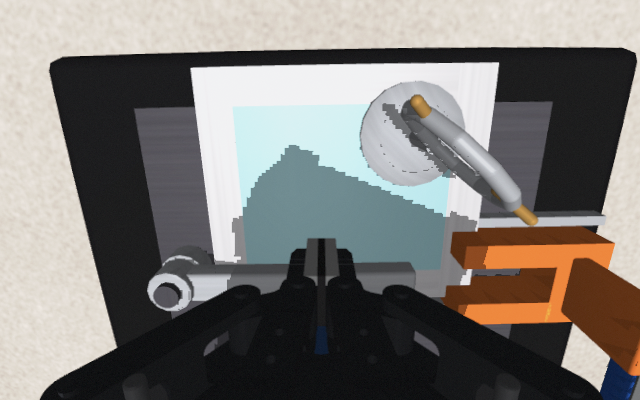

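The fingers stand behind the post and clear of the ring. I'll work out the arc waypoints to type in.

```bash
python3 - <<'E'
import numpy as np
H=np.array([547,31.5]); P0=np.array([588.2,-49.0])
for th in np.arange(0,76,5):
    a=np.radians(-82-th); e=np.array([np.cos(a),np.sin(a)]); n=np.array([-e[1],e[0]])
    print(th,(H+85*e+19*n-P0).round(0),(H+85*e+19*n).round(0))
E
```

```text
0 [-11.  -1.] [578. -50.]
5 [-18.  -3.] [570. -52.]
10 [-25.  -5.] [563. -54.]
15 [-33.  -6.] [555. -55.]
20 [-40.  -7.] [548. -56.]
25 [-48.  -6.] [540. -55.]
30 [-55.  -5.] [533. -54.]
35 [-63.  -4.] [525. -53.]
40 [-70.  -2.] [518. -51.]
45 [-77.   1.] [511. -48.]
50 [-84.   5.] [504. -44.]
55 [-90.   9.] [498. -40.]
60 [-96.  13.] [492. -36.]
65 [-102.   18.] [486. -31.]
70 [-107.   24.] [481. -25.]
75 [-112.   30.] [476. -19.]
```

```bash
python3 -m pendant '[[[1,-0.006,-0.001,0,0],[1,-0.011,-0.001,0,0],[1,-0.018,-0.003,0,-5],[1,-0.025,-0.005,0,-10],[1,-0.033,-0.006,0,-15],[1,-0.040,-0.007,0,-20],[1,-0.048,-0.006,0,-25],[1,-0.055,-0.005,0,-30],[1,-0.055,-0.005,0,-30]]]'
python3 - <<'E'
from h import *
cap('wrist','wrist6'); cap('scene','scene6')
im=cv2.imread('pics/scene6.png'); cv2.imwrite('pics/scene6z.png',cv2.resize(im[150:300,220:400],None,fx=4,fy=4,interpolation=2))
E
```

```text
time_s: 7.45
eef_pos: [534.4, -53.1, 122.2]
ee_rot: [0.0, -0.55, 0.835, -0.001]
force: [-0.1, 0.0, 0.7]
grip_width: 0.002
```

View pics/scene6z.png

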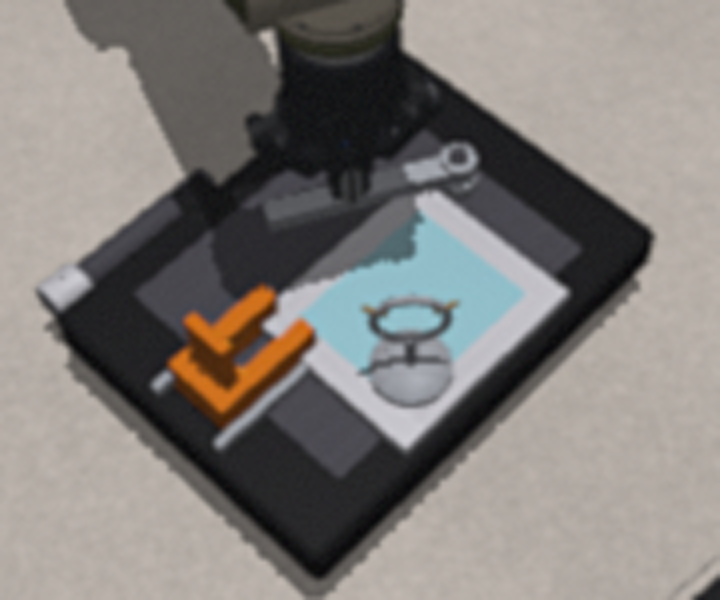

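View pics/wrist6.png

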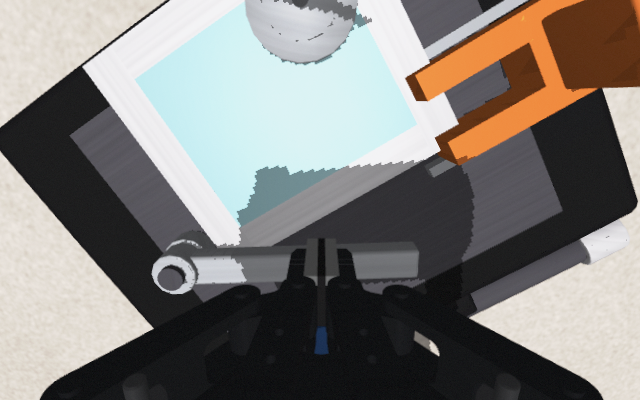

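The bar has swung about 28° with the pusher square to it at (320,260) in the wrist view. The ring and keeper haven't moved. Carry on along the arc.

```bash
python3 -m pendant '[[[1,-0.008,0.001,0,-5],[1,-0.015,0.003,0,-10],[1,-0.022,0.006,0,-15],[1,-0.029,0.010,0,-20],[1,-0.035,0.014,0,-25],[1,-0.041,0.018,0,-30],[1,-0.047,0.023,0,-35],[1,-0.052,0.029,0,-40],[1,-0.052,0.029,0,-40]]]'
python3 - <<'E'
from h import *
cap('wrist','wrist7'); cap('scene','scene7')
im=cv2.imread('pics/scene7.png'); cv2.imwrite('pics/scene7z.png',cv2.resize(im[150:300,220:400],None,fx=4,fy=4,interpolation=2))
E
```

```text
time_s: 8.45
eef_pos: [482.7, -23.5, 121.6]
ee_rot: [0.0, -0.232, 0.973, -0.0]
force: [-0.9, 1.3, 0.6]
grip_width: -0.002
```

View pics/scene7z.png

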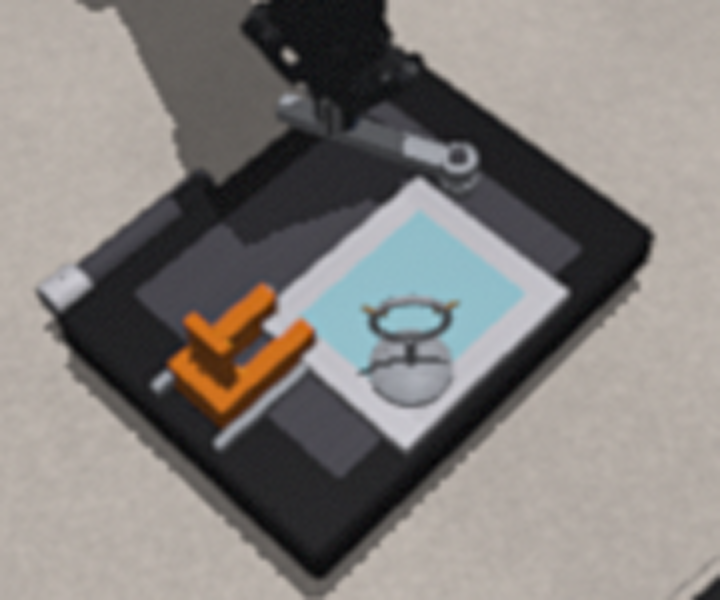

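View pics/wrist7.png

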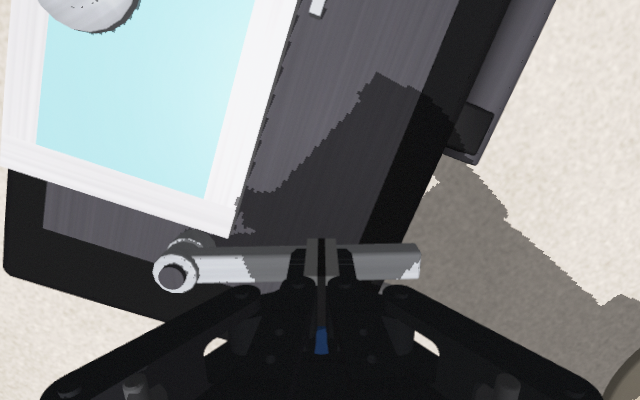

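The bar is about 68° open. I'll make small final pushes until the stop shows in the force.

```bash
python3 -m pendant '[[[1,-0.002,0.003,0,-2],[1,-0.004,0.006,0,-5],[1,-0.004,0.006,0,-5]]]'
python3 -m pendant '[[[1,-0.001,0.003,0,0],[1,-0.002,0.005,0,0],[1,-0.002,0.005,0,0]]]'
```

```text
time_s: 8.85
eef_pos: [478.9, -18.0, 121.3]
ee_rot: [-0.0, -0.19, 0.982, -0.0]
force: [-1.5, -0.8, 1.3]
grip_width: 0.0
time_s: 9.15
eef_pos: [478.3, -15.7, 121.6]
ee_rot: [0.001, -0.19, 0.982, -0.003]
force: [4.6, -20.1, -5.3]
grip_width: -0.001
```

The pusher stopped at 20 N, so the bar is at its stop. Back off away from the post, raise, and check.

```bash
python3 -m pendant '[[[1,0.003,-0.007,0,0],[1,0.006,-0.014,0,0],[1,0.008,-0.02,0,0],[1,0.008,-0.02,0.03,0],[1,0.008,-0.02,0.06,0],[1,0.008,-0.02,0.1,0],[1,0.008,-0.02,0.14,0],[1,0,-0.06,0.16,0],[1,-0.02,-0.1,0.16,0],[1,-0.04,-0.14,0.16,0],[1,-0.06,-0.18,0.16,0],[1,-0.06,-0.22,0.16,0],[1,-0.06,-0.22,0.16,0],[1,-0.06,-0.22,0.16,0]]]'
python3 - <<'E'
from h import *
cap('side','side8'); cap('scene','scene8')
im=cv2.imread('pics/scene8.png'); cv2.imwrite('pics/scene8z.png',cv2.resize(im[150:300,220:400],None,fx=4,fy=4,interpolation=2))
im=cv2.imread('pics/side8.png'); cv2.imwrite('pics/side8z.png',cv2.resize(im[160:260,270:400],None,fx=4,fy=4,interpolation=2))
E
```

```text
time_s: 10.55
eef_pos: [416.6, -233.1, 281.0]
ee_rot: [-0.0, -0.188, 0.982, 0.001]
force: [1.1, 0.9, 0.3]
grip_width: 0.0
```

View pics/scene8z.png

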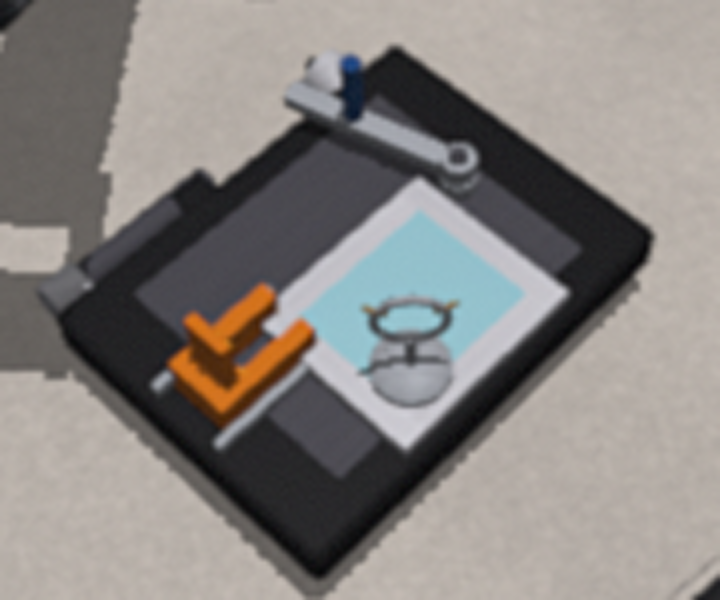

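View pics/side8z.png

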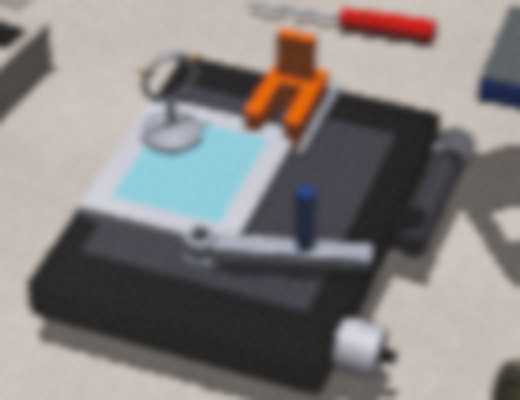

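Scene crop: the post top is at (351,64), the hinge (459,157), the keeper is back, and the ring foot is still at (411,370). I'll work out the bar angle, then hand in.

```bash
python3 - <<'E'
from h import *
for n,o,p,h in (('scene',(220,150),(351,64),(459,157)),('side',(270,160),(306,190),(202,232))):
    f=lambda q,z:plane(n,[[o[0]+(q[0]+.5)/4-.5,o[1]+(q[1]+.5)/4-.5]],z)[0]
    P=f(p,160);d=P[:2]-np.array([547,31.5]); a=np.arctan2(d[1],d[0]); print(n,P.round(1),np.linalg.norm(d),np.radians(-82)-a)
order.finish_job()
E
```

```text
scene [4.704e+02 2.000e-01 1.600e+02] 82.78169732331892 1.3220303740322767
side [468.3  -1.6 160. ] 85.3932042375062 1.3127755797626268
the job is handed in; nothing more can be done
```

The job is done and handed in at about 10.7 s of the 45 s allowed; no verdict is reported.

- **Keeper:** I pushed the orange keeper back with the shut fingers until it stopped, with 16 N on the tool. Three points on it in the scene pictures show 43–45 mm of travel, out of 45 mm.
- **Bar:** I then pushed the bar by its blue post along its arc until it stopped, with 20 N on the tool. The two camera views put it at 1.32 and 1.31 rad, against 1.31 for fully open.
- **Ring stand:** it stands upright at the same pixels as at the start.
- **Arm:** it is raised and clear of everything, with about 1 N on the tool.
- **Other bench items:** I did not measure the loose things on the bench at the end. No move went near them.

No check failed. Before the push, hinge and post positions agreed to about 3 mm across the views; the exceptions were the side view's hinge, about 5 mm off in y, and its hand-picked ring top, about 15 mm off. I used neither of those readings on its own.

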